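# Crack open a sealed dry box

## Robot

A 6-joint arm with a two-finger parallel gripper is mounted at the origin on the work surface. World frame = base frame: x ahead of the robot, y to its left, z up, the work surface at z = 0. Lengths are in mm, angles in rad, forces in N, time in s.
With the tool pointing down it reaches from about 350 to 775 mm from the base axis. Payload 7.3 kg.
Tool frame: the origin (TCP) lies midway between the tips of the shut fingers; the grasp point (between the pads) lies 19 mm behind it; z points along the fingers, y is the line along which they close (so a half turn about z gives the same grasp; the last joint's range is limited). The gripper opens to 92 mm and grips with 3 to 60 N. Pads are 19 mm wide; open, the fingers measure 130 mm over their backs; the gripper's body (75 mm by 190 mm) begins 47 mm behind the grasp point.
Start: joints at [-1.451, 0.342, 1.524, -0, 1.275, -0.146], TCP at [137.93, -506.577, 226.741] pointing down, gripper open.
Joint ranges: [-2.53, 2.53], [-0.77, 2.02], [0.04, 2.7], [-1, 4.14], [0.28, 2.66], [-3.11, 3.11]. Speed limits (rad/s): [2.57, 2.57, 3.14, 3.14, 3.14, 3.14].

## Interface

Orientations are given as [roll, pitch, yaw] about the fixed x, y, z axes, in that order (R = Rz(yaw) Ry(pitch) Rx(roll)).
In Python, from plant import readout, vision, order, models gives the robot as it stands. The module is installed in compiled form; this text tells all that it offers.
- The arm moves only by the tool step_arm, never from a script. Its argument "series" is text: rows parted by semicolons, each of 7 numbers parted by spaces: the gripper's target within -1 to 1 (shut at 1, half-way at 0, fully open at -1), then the shift along the tool's x, y, z each as a share of 80 mm, from -1 to 1, then the turn, a rotation vector about the tool's x, y, z each as a share of 2 pi rad, from -1 to 1. In form: jaw x y z ax ay az; .... A call has 1 to 20 rows; each row is the pose to reach, as a shift and turn from the pose commanded when the call began, along the tool's axes at that moment, turning the shorter way round; what a row does not reach only later rows make up. A row lasts 1/10 s, in which the tool goes at most 50 mm and 8.59 degrees, less where a joint would pass 70% of its speed; a pose out of reach is approached as far as the arm can. A call with a number of a shift or a turn outside -1 to 1 is refused whole. A call with a gripper value outside its range is refused whole. The fingers move at their own pace and stop on an object; the grip force is fixed at half the most. Time passes only in rows, so rows that repeat a pose let the fingers close. It gives the time, the measured TCP pose, the force, the opening and the grip force at its end, in the units of the state.
- readout.get_obs(): the state, without advancing time (a new reading comes with each control period).
- vision.capture(name): name is "side" or "top"; returns a dict with "frame" (400x640x3 uint8, red, green, blue), "depth" (400x640 float32, mm along the optical axis (not along the pixel's ray), 0 where there is no reading), "fovy" (degrees; the focal length in pixels is half the picture's height over the tangent of half this angle, whatever the lens; pixels are square), "cx", "cy" (the principal point, pixels), "k1" (the pictures are not rectified: a ray, as slopes to the right and down, at radius r is drawn at 1 + k1 r^2 times it, then the intrinsics apply), "rvec" (rotation vector, rad) and "tvec" (3), from world to camera coordinates, as OpenCV has them. Camera axes: x right, y down, z forward; pixel columns grow to the right and rows downward; lengths in mm; the calibration is good to about 2 mm. A picture is of the moment at which its call begins.
- order.close_job(): hands the job in; it is judged then, once.
Trained networks look in a picture, given as the dict that the camera call returned (one of the last four; its "shot" number tells which), for a name from the list of things; names that differ only in an ending like _2 or _b are one class to them, and where a whole thing is asked for, a point or a joint stands for the part that bears it (a point fixed in the world has none). Each returns a list of dicts, best first, with "p" (0 to 1); they miss things now and then, are a little off and sometimes report something else, mostly with a low value. They report only what shows in the picture. A call takes as long as a camera call.
- models.look_for(picture, thing): "position" ([column, row] in pixels, amid what is visible of it).
- models.pinpoint(picture, thing): "position" ([column, row] in pixels: a listed point, or the origin of a listed thing).
The state is a dict: "time": time; "joint_positions": joint angles; "dq": joint speeds; "tau": joint torques, N m; "tool_pos": TCP position; "tcp_rot": TCP orientation; "contact_force": force on the tool from outside, world axes, zero at the start; "moment": the same for the moment, N m; "grip_width": finger opening in mm; "finger_force": force on a finger pad.
Only numpy, scipy, OpenCV 4.12 (cv2) and the standard library are available. Lean on these libraries where they do the work, as an engineer would, in place of code of your own. Each camera call takes 0.05 s, during which the arm holds its last target. There are 200 camera calls.

## Task

Clear the small glass jar off the lid of the dry box: it is thin glass, so hold it with a light grip, and stand it upright on the round cork mat. Then pull the lid up by its bar handle until the stiff seal lets go, without jerking it high off the box, and keep it level over the box with a gap of about three centimetres all round. Finish while still holding it there by the handle, and leave the other things on the bench where they are.

Things in the scene. Friction and masses are not known exactly. Their poses are not given: they have to be found in the camera images.
- drybox: Grey plastic dry box screwed to the bench, 170 mm (its x) by 210 mm (its y) by 86 mm high to its rim, plus a steel catch post 118 mm high at each y end, reaching 139 mm from the centre. Origin: centre of its underside, on the bench. Its front (-x side, with a dial) faces the robot; its yaw varies by 0.3 rad either way; z up.
- lid: White lift-off lid on the rim, 166 x 200 x 8 mm with a plug 6 mm deep in the box's mouth, 0.2 to 0.4 kg. Origin: centre of the plate's underside, 86 mm above the bench when seated; axes then as the box's. A sprung roller catch at each y end holds it down on the gasket: pulled straight up it needs a peak of 13 to 22 N (weight included) in the first 3 mm, then ever less; the rollers are clear of it from 19 mm of lift, and it weighs 2 to 4 N.
- handle_bar (a point): Middle of the dark steel bar handle that stands across the middle of the lid, on the bar's axis. The bar is round, 12 mm thick, along the lid's y, 80 mm between its two posts. It lies 34 mm above the lid's top (28 mm free below the bar), straight above the lid's centre: 128 mm above the bench when seated. It moves with the lid.
- jar: Small closed amber glass jar with a white cap, upright on the lid at the start, on the far side of the handle (the box's +x): 40 mm diameter, 75 mm high, about 0.12 kg. Origin: centre of its underside. Thin glass: grip it with no more than 40 N; it breaks soon above that (90 N on both fingers together).
- mat: Round cork mat fixed on the bench to the left or to the right of the box, 90 mm diameter, 5 mm thick. Origin: centre of its underside.
- spool: Bystander: white thread spool standing upright on the bench, on the side opposite to the mat, 48 mm diameter, 60 mm high. Origin: centre of its underside.
- flask: Bystander: green plastic bottle standing upright on the bench beyond the box to the left, 54 mm diameter, 130 mm high. Origin: centre of its underside.
- driver: Bystander: screwdriver lying on the bench beyond the box to the right, some 200 mm long. Origin: near its middle, on the bench.

How it is judged:
By the outcome, as a careful person would: the job done as asked, in the order asked, and still so for the second after the job is handed in, while the arm keeps its last pose, push and grip.
It also fails if it takes over 58 s, if anything falls off the work surface, if the arm or the gripper's body presses on something with over 40 N, if the wrist force passes 120 N, or if a joint passes its speed limit or range.

## Working session

There is one attempt and no reset: what is moved stays moved. The work goes in short steps, Python scripts to look and compute and a tool call to move; the robot and the scene stay as the last step left them, time stands still between calls to the robot, and variables do not carry over. Pictures are saved under pics/ and viewed, at most 10 in all, crops included, and the job is handed in when it is done.

Besides the shell and the picture viewer there is one more tool, called after ">>>" as name(argument=value, ...) on one line, values as JSON. step_arm: Moves the arm, as the interface text tells. Shift numbers are shares of 80 mm and turn numbers shares of 2 pi rad, none past 1 either way. Its arguments: {"type":"object","properties":{"series":{"type":"string"}},"required":["series"]}

```bash
mkdir -p pics; cat > h.py <<'E'
import numpy as np, cv2
from scipy.spatial.transform import Rotation as Ro
from plant import readout, vision, order, models
def cam(p):
    f=200/np.tan(np.radians(p["fovy"])/2)
    return np.array([[f,0,p["cx"]],[0,f,p["cy"]],[0,0,1]]),np.array([p["k1"],0,0,0,0.]),Ro.from_rotvec(np.ravel(p["rvec"])).as_matrix(),np.ravel(p["tvec"])
def ray(p,uv):
    K,d,R,t=cam(p)
    s=cv2.undistortPointsIter(np.array([[uv]],float),K,d,None,None,(3,50,1e-9)).ravel()
    return -R.T@t, R.T@np.array([s[0],s[1],1.])
def at_z(p,uv,z):
    o,r=ray(p,uv); return o+r*(z-o[2])/r[2]
def at_depth(p,uv):
    o,r=ray(p,uv); c,w=np.round(uv).astype(int); return o+r*p["depth"][w,c]
def proj(p,X):
    K,d,R,t=cam(p); return cv2.projectPoints(np.array(X,float).reshape(-1,1,3),cv2.Rodrigues(R)[0],t,K,d)[0].reshape(-1,2)
def save(p,n): cv2.imwrite(f"pics/{n}.png",cv2.cvtColor(p["frame"],cv2.COLOR_RGB2BGR))
E
python3 - <<'E'
from h import *
np.set_printoptions(precision=1,suppress=True)
o=readout.get_obs(); print(o)
Z=dict(drybox=0,lid=86,handle_bar=128,jar=94,mat=0,spool=0,flask=0,driver=0)
for n in("top","side"):
    p=vision.capture(n); save(p,n+"0"); print(n,p["fovy"],p["cx"],p["cy"],p["k1"],ray(p,(320,200)))
    for k,z in Z.items():
        for m in models.pinpoint(p,k)[:2]: print(k,round(m["p"],2),np.array(m["position"]),at_z(p,m["position"],z))
E
```

```text
{'time': 0.0, 'joint_positions': array([-1.5,  0.3,  1.5, -0. ,  1.3, -0.1]), 'dq': array([ 0.,  0., -0.,  0., -0.,  0.]), 'tau': array([  0. , -43.1, -24.4,   0.1,   0.1,  -0. ]), 'tool_pos': array([ 137.9, -506.2,  226.1]), 'tcp_rot': array([-3.1, -0. ,  0.3]), 'contact_force': array([ 0.1, -0.4,  0.4]), 'moment': array([-0.,  0.,  0.]), 'finger_force': 0.0, 'grip_width': 92.14654167182631}
top 44.24205977029595 317.35381242690886 203.60547087972532 -0.06748517389591702 (array([ 367.8,   -6.4, 1327.5]), array([ 0.2, -0. , -1. ]))
lid 0.72 [301.  196.4] [586.1  36.   86. ]
lid 0.56 [315.5 175.4] [640.4  -2.1  86. ]
handle_bar 0.57 [300.4 191.6] [590.8  35.9 128. ]
jar 0.57 [314.1 175.2] [639.3   1.4  94. ]
mat 0.96 [416.2 217.5] [ 537.  -274.2    0. ]
spool 0.71 [203.8 228.2] [518.4 304.9   0. ]
flask 0.87 [205.8 167.9] [686.7 302.5   0. ]
driver 0.62 [439.5 177.1] [ 648.3 -344.6    0. ]
side 53.193366211126566 322.84256052337594 199.68934388870468 -0.06394956926883101 (array([185.6, 623.6, 587.2]), array([ 0.4, -0.7, -0.5]))
lid 0.66 [307.8 217. ] [587.4  25.1  86. ]
handle_bar 0.97 [304.5 201.5] [591.6  30.8 128. ]
jar 0.91 [295.6 200.7] [640.8  -4.9  94. ]
jar 0.44 [308.3 250. ] [518.8 127.   94. ]
mat 0.69 [383.1 197.8] [ 531.4 -268.     0. ]
spool 0.66 [251.8 347.7] [518.6 307.8   0. ]
spool 0.46 [294.5 201.7] [ 727.1 -118.9    0. ]
flask 0.97 [184.9 305.3] [691.8 302.7   0. ]
driver 0.74 [356.3 172.6] [ 662.6 -358.     0. ]
driver 0.21 [307.5 216.1] [659.2 -80.6   0. ]
```

View pics/top0.png

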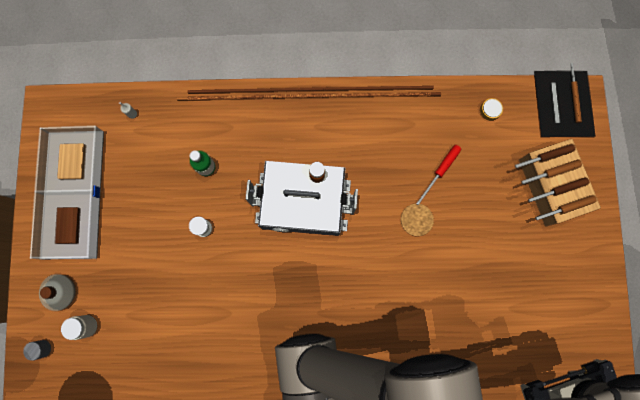

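View pics/side0.png

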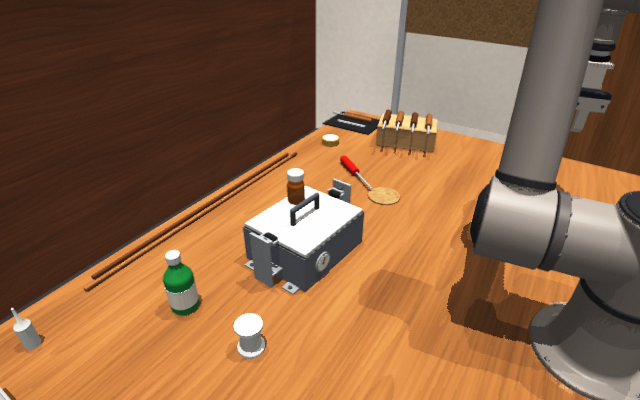

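The top view shows the white lid around (301,198), with the bar at (301,194) and the jar cap at (317,172). The mat is at (417,219), with the driver tip near its top edge. The spool is at (201,227) and the flask at (202,162). The side view agrees. Next I refine these with the depth cloud.

```bash
cat >> h.py <<'E'
def cloud(p):
    K,d,R,t=cam(p); v,u=np.mgrid[0:400,0:640]
    s=cv2.undistortPointsIter(np.stack([u,v],-1).reshape(-1,1,2).astype(float),K,d,None,None,(3,50,1e-9)).reshape(400,640,2)
    z=p["depth"][...,None]; c=np.concatenate([s*z,z],-1); return (c-t)@R
def near(P,x,y,r,z0,z1): return (np.hypot(P[...,0]-x,P[...,1]-y)<r)&(P[...,2]>z0)&(P[...,2]<z1)
E
python3 - <<'E'
from h import *
np.set_printoptions(precision=1,suppress=True)
for n in("top","side"):
    p=vision.capture(n); P=cloud(p); f=p["frame"].astype(int)
    print(n)
    m=near(P,588,36,160,88,100)&(f.min(-1)>150); q=P[m][:,:2].astype(np.float32)
    print("lid",m.sum(),cv2.minAreaRect(q),np.median(P[m][:,2]))
    m=near(P,588,36,60,115,145)&(f.max(-1)<110); q=P[m]; print("bar",m.sum(),q.mean(0),np.median(q[:,2]))
    if m.sum()>5: print(cv2.minAreaRect(q[:,:2].astype(np.float32)))
    m=near(P,640,0,40,158,180); q=P[m]; print("jar top",m.sum(),q.mean(0), cv2.minAreaRect(q[:,:2].astype(np.float32)))
    m=near(P,640,0,30,105,180); q=P[m]; print("jar all",m.sum(),q.min(0),q.max(0))
    m=near(P,534,-270,70,2.5,12)&(f[...,0]>f[...,2]+20); q=P[m]; print("mat",m.sum(),cv2.minEnclosingCircle(q[:,:2].astype(np.float32)))
    hsv=cv2.cvtColor(p["frame"],cv2.COLOR_RGB2HSV)
    c=proj(p,[534,-271,5])[0].astype(int); print("matpix",c,P[c[1],c[0]],f[c[1],c[0]])
    I=cv2.resize(p["frame"][max(0,c[1]-70):c[1]+50,c[0]-90:c[0]+90],None,fx=4,fy=4); 
    if n=="top": cv2.imwrite("pics/mat.png",I[...,::-1])
E
```

```text
top
lid 4449 ((588.0068359375, 36.09223937988281), (233.01739501953125, 167.07162475585938), 83.91789245605469) 93.686596733348
bar 196 [593.2  26.8 132.4] 132.77439250614856
((607.7793579101562, 31.940034866333008), (89.1587905883789, 53.094459533691406), 84.1705322265625)
jar top 184 [638.1  -5.8 168.3] ((638.3331909179688, -6.295829772949219), (33.89822006225586, 35.22774124145508), 88.6596450805664)
jar all 270 [618.9 -23.7 105.2] [656.1  14.3 174.4]
mat 770 ((533.3804931640625, -269.8533020019531), 69.18472290039062)
matpix [415 218] [ 534.6 -269.     9. ] [188 138  76]
side
lid 3555 ((588.7615356445312, 37.12376403808594), (207.7362823486328, 168.6917266845703), 83.6691665649414) 95.44699838395967
bar 286 [606.2  25.6 128.1] 129.55819805255862
((613.7820434570312, 35.48246383666992), (89.60440063476562, 63.9106330871582), 85.02685546875)
jar top 178 [637.1   1.2 167.9] ((640.28515625, -3.2625579833984375), (33.09076690673828, 38.50695037841797), 34.28389358520508)
jar all 532 [619.8 -20.9 105. ] [659.2  17.4 171.8]
mat 630 ((534.0360107421875, -270.0221252441406), 69.8565902709961)
matpix [382 195] [ 535.2 -267.3    8.3] [236 188 113]
```

View pics/mat.png

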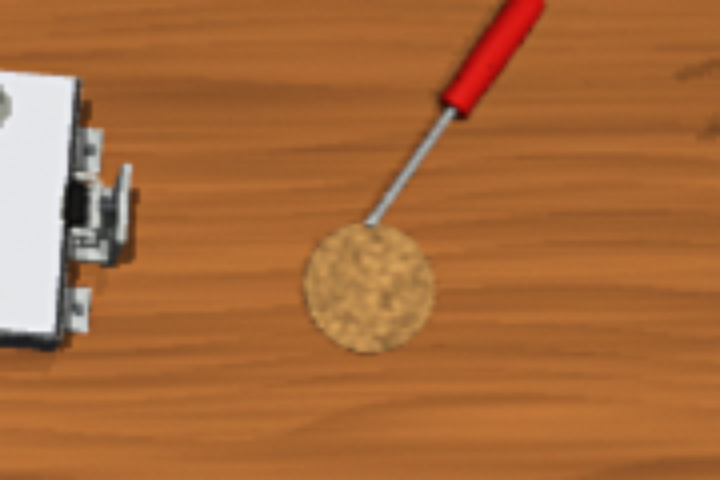

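```bash
cat >> h.py <<'E'
def plan(target,yaw,start=None,syaw=None):
    "shift (shares of 80) and turn share about tool z from start (default measured), tool down"
    o=readout.get_obs(); s=np.array(o["tool_pos"] if start is None else start,float); y0=o["tcp_rot"][2] if syaw is None else syaw
    R=Ro.from_euler("xyz",[np.pi,0,y0]).as_matrix()
    print("shift mm",np.round(R.T@(np.array(target)-s),1),"shares",np.round(R.T@(np.array(target)-s)/80,3),"az",round(-(yaw-y0)/(2*np.pi),4))
E
python3 - <<'E'
from h import *
print(readout.get_obs()["tcp_rot"])
p=vision.capture("top"); print(at_z(p,(416.9,219.6),5))
hsv=cv2.cvtColor(p["frame"],cv2.COLOR_RGB2GRAY); P=cloud(p)
m=near(P,640,0,45,150,185); v,u=np.nonzero(m); print(u.mean(),v.mean(),at_z(p,(u.mean(),v.mean()),169))
plan([639,-4,227],-.107,[137.93,-506.577,226.741])
plan([639,-4,227],-.107,[137.93,-506.577,226.741],-.107)
E
```

```text
[ 3.14153941e+00 -1.51934638e-05  2.65755688e-01]
[ 530.59644129 -274.77618746    5.        ]
316.75935828877004 169.11229946524065 [637.63914377  -5.70130107 169.        ]
shift mm [ 6.155e+02 -3.533e+02 -3.000e-01] shares [ 7.694e+00 -4.416e+00 -3.000e-03] az 0.0593
shift mm [ 4.445e+02 -5.532e+02 -3.000e-01] shares [ 5.557e+00 -6.915e+00 -3.000e-03] az -0.0
```

>>> step_arm(series="-1 1 0 0 0 0 0.0593; -1 1 0 0 0 0 0.0593; -1 1 0 0 0 0 0.0593; -1 1 0 0 0 0 0.0593")

```text
time: 1.45
tool_pos: [216.0, -485.2, 226.7]
tcp_rot: [3.141, 0.0, -0.106]
contact_force: [-0.3, 0.2, 0.5]
grip_width: 91.7
finger_force: 0.0
```

>>> step_arm(series="-1 0.66 -0.935 0 0 0 0; -1 0.66 -0.935 0 0 0 0; -1 0.66 -0.935 0 0 0 0")

```text
time: 1.75
tool_pos: [277.3, -413.9, 226.9]
tcp_rot: [-3.14, -0.001, -0.101]
contact_force: [-0.7, 0.4, 0.0]
grip_width: 92.1
finger_force: 0.0
```

>>> step_arm(series="-1 0.66 -0.935 0 0 0 0; -1 0.66 -0.935 0 0 0 0; -1 0.66 -0.935 0 0 0 0")

```text
time: 2.05
tool_pos: [337.6, -345.7, 226.9]
tcp_rot: [-3.141, -0.001, -0.101]
contact_force: [0.1, -0.0, 0.4]
grip_width: 91.9
finger_force: 0.0
```

>>> step_arm(series="-1 0.66 -0.935 0 0 0 0; -1 0.66 -0.935 0 0 0 0; -1 0.66 -0.935 0 0 0 0")

```text
time: 2.35
tool_pos: [398.1, -277.6, 226.8]
tcp_rot: [-3.141, -0.001, -0.102]
contact_force: [-1.0, -0.7, 0.0]
grip_width: 91.8
finger_force: 0.0
```

>>> step_arm(series="-1 0.66 -0.935 0 0 0 0; -1 0.66 -0.935 0 0 0 0; -1 0.66 -0.935 0 0 0 0")

```text
time: 2.65
tool_pos: [458.6, -209.4, 226.7]
tcp_rot: [-3.141, -0.001, -0.102]
contact_force: [-0.0, 0.5, -0.1]
grip_width: 91.8
finger_force: 0.0
```

>>> step_arm(series="-1 0.66 -0.935 0 0 0 0; -1 0.66 -0.935 0 0 0 0; -1 0.66 -0.935 0 0 0 0")

```text
time: 2.95
tool_pos: [519.3, -140.9, 226.5]
tcp_rot: [-3.141, -0.001, -0.103]
contact_force: [0.1, -0.3, 0.4]
grip_width: 91.8
finger_force: 0.0
```

>>> step_arm(series="-1 0.66 -0.935 0 0 0 0; -1 0.66 -0.935 0 0 0 0; -1 0.66 -0.935 0 0 0 0")

```text
time: 3.25
tool_pos: [579.8, -72.4, 226.2]
tcp_rot: [-3.141, -0.001, -0.103]
contact_force: [0.0, -1.3, -0.5]
grip_width: 92.0
finger_force: 0.0
```

>>> step_arm(series="-1 0.66 -0.935 0 0 0 0; -1 0.66 -0.935 0 0 0 0; -1 0.66 -0.935 0 0 0 0; -1 0.66 -0.935 0 0 0 0")

```text
time: 3.65
tool_pos: [638.2, -6.4, 226.0]
tcp_rot: [3.14, 0.001, -0.106]
contact_force: [-0.3, -0.4, -0.1]
grip_width: 91.6
finger_force: 0.0
```

>>> step_arm(series="-1 0 0 0.4 0 0 0; -1 0 0 0.7 0 0 0; -1 0 0 0.9 0 0 0; -1 0 0 0.9 0 0 0")

```text
time: 4.05
tool_pos: [636.2, -6.9, 152.3]
tcp_rot: [3.141, 0.005, -0.109]
contact_force: [-0.1, 0.6, -0.2]
grip_width: 91.8
finger_force: 0.0
```

>>> step_arm(series="-1 0 0 0.2 0 0 0; -1 0 0 0.4 0 0 0; -1 0 0 0.4 0 0 0; -1 0 0 0.4 0 0 0")

```text
time: 4.45
tool_pos: [638.6, -5.6, 124.0]
tcp_rot: [3.141, -0.001, -0.108]
contact_force: [-0.5, 0.0, -0.0]
grip_width: 92.1
finger_force: 0.0
```

```bash
python3 - <<'E'
from h import *
p=vision.capture("side"); I=p["frame"][120:300,220:400]; cv2.imwrite("pics/jar1.png",cv2.resize(I,None,fx=3,fy=3)[...,::-1])
E
```

```text
(no output)
```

View pics/jar1.png

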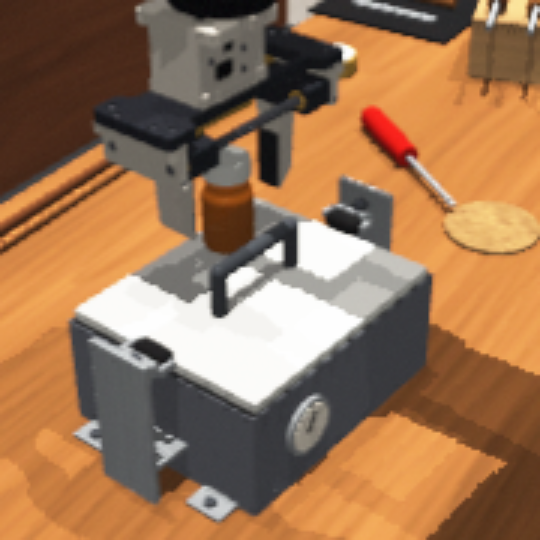

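The jar stands between the open fingers, at about (230,210) in the crop, with the fingertips clear of the lid. I'll close on it at the fixed 30 N.

>>> step_arm(series="1 0 0 0 0 0 0; 1 0 0 0 0 0 0; 1 0 0 0 0 0 0; 1 0 0 0 0 0 0; 1 0 0 0 0 0 0; 1 0 0 0 0 0 0; 1 0 0 0 0 0 0; 1 0 0 0 0 0 0; 1 0 0 0 0 0 0; 1 0 0 0 0 0 0")

```text
time: 5.5
tool_pos: [638.4, -4.4, 122.7]
tcp_rot: [3.142, 0.0, -0.107]
contact_force: [0.2, -0.3, 0.5]
grip_width: 39.1
finger_force: 30.0
```

>>> step_arm(series="1 0 0 -0.1 0 0 0; 1 0 0 -0.3 0 0 0; 1 0 0 -0.5 0 0 0; 1 0 0 -0.7 0 0 0; 1 0 0 -0.85 0 0 0; 1 0 0 -0.95 0 0 0; 1 0 0 -1 0 0 0; 1 0 0 -1 0 0 0")

```text
time: 6.3
tool_pos: [638.5, -4.3, 203.0]
tcp_rot: [3.142, -0.0, -0.107]
contact_force: [0.3, -0.3, -0.4]
grip_width: 38.9
finger_force: 30.0
```

>>> step_arm(series="1 -0.04 0.13 0 0 0 0; 1 -0.1 0.35 0 0 0 0; 1 -0.16 0.6 0 0 0 0; 1 -0.237 0.867 0 0 0 0")

```text
time: 6.7
tool_pos: [611.1, -73.1, 202.1]
tcp_rot: [3.141, 0.001, -0.107]
contact_force: [0.1, -0.3, -1.1]
grip_width: 38.9
finger_force: 30.0
```

>>> step_arm(series="1 -0.08 0.29 0 0 0 0; 1 -0.16 0.58 0 0 0 0; 1 -0.237 0.867 0 0 0 0")

```text
time: 7.0
tool_pos: [584.4, -140.5, 202.2]
tcp_rot: [3.141, 0.001, -0.108]
contact_force: [0.1, -0.5, -1.4]
grip_width: 39.0
finger_force: 30.0
```

>>> step_arm(series="1 -0.08 0.29 0 0 0 0; 1 -0.16 0.58 0 0 0 0; 1 -0.237 0.867 0 0 0 0")

```text
time: 7.3
tool_pos: [558.0, -207.3, 202.3]
tcp_rot: [3.141, 0.001, -0.108]
contact_force: [0.9, -0.4, -1.5]
grip_width: 39.1
finger_force: 30.0
```

>>> step_arm(series="1 -0.08 0.29 0 0 0 0; 1 -0.15 0.55 0 0 0 0; 1 -0.2 0.75 0 0 0 0; 1 -0.237 0.867 0 0 0 0; 1 -0.237 0.867 0 0 0 0; 1 -0.237 0.867 0 0 0 0")

```text
time: 7.9
tool_pos: [533.4, -271.8, 202.6]
tcp_rot: [-3.141, 0.0, -0.107]
contact_force: [0.3, 0.6, -0.8]
grip_width: 38.9
finger_force: 30.0
```

```bash
python3 - <<'E'
from h import *
np.set_printoptions(precision=1,suppress=True)
o=readout.get_obs(); print(o["tool_pos"],o["finger_force"])
for n in("top","side"):
    p=vision.capture(n)
    for k,z in(("jar",174),("mat",0)):
        for m in models.pinpoint(p,k)[:1]: print(n,k,m["p"],m["position"],at_z(p,m["position"],z))
    if n=="side": cv2.imwrite("pics/jar2.png",cv2.resize(p["frame"][80:240,300:480],None,fx=3,fy=3)[...,::-1])
    # mat edge fit
    K=p["frame"]
E
```

```text
[ 533.4 -271.8  202.6] 29.99987291637808
top jar 0.66 [201.9, 230.1] [494.2 268.6 174. ]
top mat 0.5 [418.8, 219.5] [ 531.4 -281.     0. ]
side jar 0.52 [389.6, 139.7] [ 531.5 -270.6  174. ]
side mat 0.86 [383.2, 196.7] [ 533.6 -273.5    0. ]
```

View pics/jar2.png

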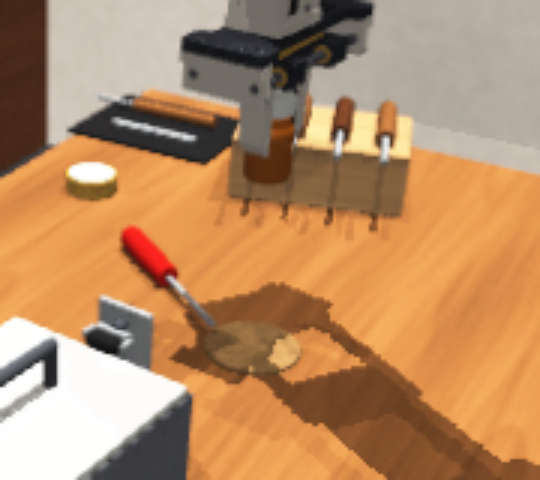

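The jar is upright in the fingers at crop (267,160), directly above the mat at (253,346). I'll lower it.

>>> step_arm(series="1 0 0 0.2 0 0 0; 1 0 0 0.5 0 0 0; 1 0 0 0.8 0 0 0; 1 0 0 1 0 0 0")

```text
time: 8.6
tool_pos: [533.0, -271.3, 121.1]
tcp_rot: [-3.141, 0.002, -0.106]
contact_force: [-0.0, 0.4, -1.1]
grip_width: 38.9
finger_force: 30.0
```

>>> step_arm(series="1 0 0 0.3 0 0 0; 1 0 0 0.55 0 0 0; 1 0 0 0.75 0 0 0; 1 0 0 0.85 0 0 0; 1 0 0 0.92 0 0 0; 1 0 0 0.96 0 0 0; 1 0 0 0.96 0 0 0; 1 0 0 0.96 0 0 0")

```text
time: 9.4
tool_pos: [533.8, -272.4, 46.6]
tcp_rot: [3.141, -0.001, -0.107]
contact_force: [0.6, -0.7, -1.1]
grip_width: 39.3
finger_force: 30.0
```

>>> step_arm(series="1 0 0 0.04 0 0 0; 1 0 0 0.07 0 0 0; 1 0 0 0.1 0 0 0; 1 0 0 0.12 0 0 0; 1 0 0 0.12 0 0 0; 1 0 0 0.12 0 0 0")

```text
time: 10.0
tool_pos: [533.5, -272.1, 36.3]
tcp_rot: [3.142, 0.0, -0.107]
contact_force: [0.3, 0.0, -0.8]
grip_width: 39.0
finger_force: 30.0
```

>>> step_arm(series="1 0 0 0.01 0 0 0; 1 0 0 0.02 0 0 0; 1 0 0 0.02 0 0 0; 1 0 0 0.025 0 0 0; 1 0 0 0.025 0 0 0")

```text
time: 10.5
tool_pos: [533.4, -272.1, 34.3]
tcp_rot: [3.142, 0.0, -0.107]
contact_force: [-0.2, -0.2, -1.1]
grip_width: 38.8
finger_force: 30.0
```

>>> step_arm(series="1 0 0 0.005 0 0 0; 1 0 0 0.01 0 0 0; 1 0 0 0.01 0 0 0")

```text
time: 10.8
tool_pos: [533.5, -272.2, 33.6]
tcp_rot: [3.141, -0.0, -0.107]
contact_force: [-0.2, 0.3, -0.4]
grip_width: 39.0
finger_force: 30.0
```

>>> step_arm(series="1 0 0 0.005 0 0 0; 1 0 0 0.01 0 0 0; 1 0 0 0.01 0 0 0")

```text
time: 11.1
tool_pos: [533.6, -272.2, 33.6]
tcp_rot: [3.141, -0.001, -0.107]
contact_force: [-2.4, 1.7, 5.9]
grip_width: 39.0
finger_force: 30.0
```

Contact on the mat. I'll release and go straight up.

>>> step_arm(series="0.05 0 0 0 0 0 0; 0.05 0 0 0 0 0 0; 0 0 0 0 0 0 0; -0.2 0 0 0 0 0 0; -0.6 0 0 0 0 0 0; -1 0 0 0 0 0 0; -1 0 0 0 0 0 0; -1 0 0 0 0 0 0; -1 0 0 0 0 0 0")

```text
time: 12.0
tool_pos: [533.5, -272.1, 32.7]
tcp_rot: [3.142, -0.0, -0.107]
contact_force: [1.1, -0.4, 0.1]
grip_width: 89.2
finger_force: 0.0
```

>>> step_arm(series="-1 0 0 -0.1 0 0 0; -1 0 0 -0.3 0 0 0; -1 0 0 -0.6 0 0 0; -1 0 0 -1 0 0 0; -1 0 0 -1 0 0 0")

```text
time: 12.5
tool_pos: [535.8, -273.6, 117.9]
tcp_rot: [3.137, -0.008, -0.107]
contact_force: [-0.3, -0.2, 0.2]
grip_width: 91.7
finger_force: 0.0
```

>>> step_arm(series="-1 0 0 -0.4 0 0 0; -1 0 0 -0.8 0 0 0; -1 0 0 -1 0 0 0; -1 0 0 -1 0 0 0")

```text
time: 12.9
tool_pos: [534.5, -272.8, 195.3]
tcp_rot: [3.139, -0.005, -0.107]
contact_force: [0.5, -0.1, -0.1]
grip_width: 91.4
finger_force: 0.0
```

```bash
python3 - <<'E'
from h import *
np.set_printoptions(precision=1,suppress=True)
for n in("top","side"):
    p=vision.capture(n)
    for k,z in(("jar",5),("handle_bar",128),("lid",86)):
        for m in models.pinpoint(p,k)[:1]: print(n,k,m["p"],m["position"],at_z(p,m["position"],z))
    P=cloud(p); f=p["frame"].astype(int)
    m=near(P,588,36,160,88,100)&(f.min(-1)>150); print(cv2.minAreaRect(P[m][:,:2].astype(np.float32)))
    m=near(P,588,36,48,112,150); q=P[m]; print("bar",m.sum(),q.mean(0),cv2.minAreaRect(q[:,:2].astype(np.float32)))
    if n=="top":
        # bar by dark pixels over the lid, at z=134
        g=np.zeros((400,640),bool); g[180:206,275:328]=1; d=(f.max(-1)<100)&g; v,u=np.nonzero(d); r=cv2.minAreaRect(np.c_[u,v].astype(np.float32)); print("barpix",r,at_z(p,r[0],130))
    if n=="side": cv2.imwrite("pics/jar3.png",cv2.resize(p["frame"][80:300,220:480],None,fx=3,fy=2.7)[:590,:,::-1])
plan([588,36.5,200],-.107)
E
```

```text
top jar 0.47 [203.9, 167.4] [687.  306.7   5. ]
top handle_bar 0.96 [302.8, 193.3] [586.5  30.  128. ]
top lid 0.6 [304.5, 198.9] [579.5  27.1  86. ]
((588.1834716796875, 36.712730407714844), (239.2893829345703, 166.7554473876953), 84.05253601074219)
bar 179 [586.6  33.3 131.8] ((587.3367919921875, 34.21537780761719), (89.5017318725586, 12.085030555725098), 84.14115905761719)
barpix ((301.50225830078125, 193.96682739257812), (35.32158660888672, 6.119748115539551), 3.814074993133545) [584.5  33.2 130. ]
side jar 0.78 [383.1, 197.2] [ 529.8 -263.3    5. ]
side handle_bar 0.7 [305.6, 199.8] [593.4  23.9 128. ]
side lid 0.69 [306.8, 217.6] [588.   28.2  86. ]
((587.7218627929688, 19.447975158691406), (233.975341796875, 171.06495666503906), 84.33430480957031)
bar 245 [586.6  41.5 129.8] ((587.4141235351562, 37.30137252807617), (91.35183715820312, 11.424328804016113), 82.97550201416016)
shift mm [  21.7 -312.5   -8.3] shares [ 0.3 -3.9 -0.1] az 0.0
```

View pics/jar3.png

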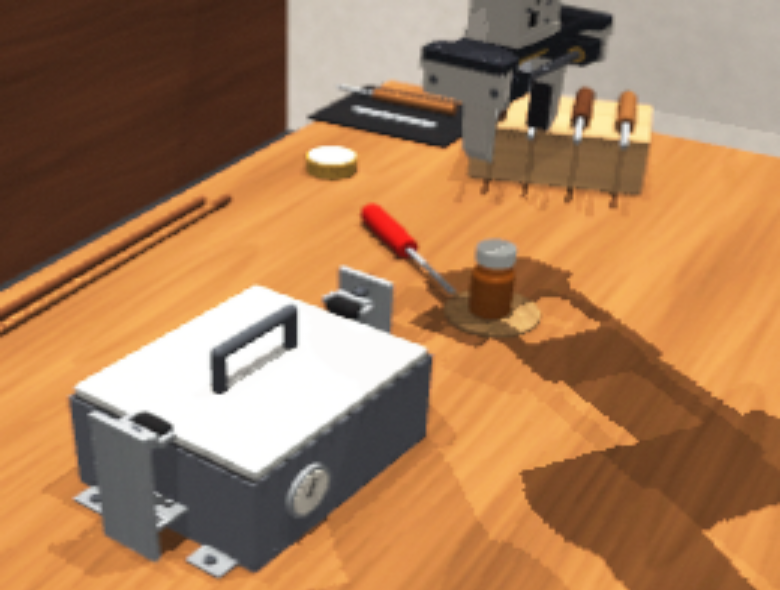

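The jar stands upright on the mat, at (492,280) in the crop. Next is the handle, turning the tool by 90°.

>>> step_arm(series="-1 0.03 -0.4 0 0 0 0; -1 0.065 -0.974 0 0 0 0; -1 0.065 -0.974 0 0 0 0")

```text
time: 13.6
tool_pos: [547.3, -190.6, 192.3]
tcp_rot: [-3.139, 0.001, -0.103]
contact_force: [-0.0, 0.2, 0.1]
grip_width: 91.9
finger_force: 0.0
```

>>> step_arm(series="-1 0.03 -0.5 0 0 0 0; -1 0.065 -0.974 0 0 0 0; -1 0.065 -0.974 0 0 0 0")

```text
time: 13.9
tool_pos: [560.7, -114.8, 192.5]
tcp_rot: [-3.14, 0.001, -0.103]
contact_force: [0.9, -0.8, 0.2]
grip_width: 91.9
finger_force: 0.0
```

>>> step_arm(series="-1 0.03 -0.5 0 0 0 0; -1 0.065 -0.974 0 0 0 0; -1 0.065 -0.974 0 0 0 0")

```text
time: 14.2
tool_pos: [574.3, -38.6, 192.5]
tcp_rot: [-3.141, 0.0, -0.103]
contact_force: [-0.2, -0.3, -0.7]
grip_width: 91.7
finger_force: 0.0
```

>>> step_arm(series="-1 0.065 -0.974 0 0 0 -0.25; -1 0.065 -0.974 0 0 0 -0.25; -1 0.065 -0.974 0 0 0 -0.25; -1 0.065 -0.974 0 0 0 -0.25; -1 0.065 -0.974 0 0 0 -0.25; -1 0.065 -0.974 0 0 0 -0.25; -1 0.065 -0.974 0 0 0 -0.25; -1 0.065 -0.974 0 0 0 -0.25; -1 0.065 -0.974 0 0 0 -0.25; -1 0.065 -0.974 0 0 0 -0.25; -1 0.065 -0.974 0 0 0 -0.25; -1 0.065 -0.974 0 0 0 -0.25; -1 0.065 -0.974 0 0 0 -0.25; -1 0.065 -0.974 0 0 0 -0.25")

```text
time: 15.6
tool_pos: [587.4, 34.9, 192.6]
tcp_rot: [-3.141, 0.0, 1.462]
contact_force: [-0.5, -0.1, -0.1]
grip_width: 91.6
finger_force: 0.0
```

>>> step_arm(series="-1 0 0 0.3 0 0 0; -1 0 0 0.6 0 0 0; -1 0 0 0.85 0 0 0; -1 0 0 1 0 0 0; -1 0 0 1 0 0 0")

```text
time: 16.1
tool_pos: [586.4, 35.5, 111.1]
tcp_rot: [-3.138, 0.0, 1.463]
contact_force: [-0.1, -0.2, 0.1]
grip_width: 91.8
finger_force: 0.0
```

>>> step_arm(series="-1 0 0 0.04 0 0 0; -1 0 0 0.07 0 0 0; -1 0 0 0.07 0 0 0; -1 0 0 0.07 0 0 0")

```text
time: 16.5
tool_pos: [587.6, 35.6, 107.7]
tcp_rot: [3.141, 0.0, 1.464]
contact_force: [0.2, -0.1, -0.0]
grip_width: 91.7
finger_force: 0.0
```

>>> step_arm(series="0 0 0 0 0 0 0; 0 0 0 0 0 0 0; 0.3 0 0 0 0 0 0; 0.5 0 0 0 0 0 0; 0.6 0 0 0 0 0 0; 0.6 0 0 0 0 0 0; 0.6 0 0 0 0 0 0; 0.6 0 0 0 0 0 0")

```text
time: 17.3
tool_pos: [587.3, 35.6, 107.1]
tcp_rot: [-3.142, 0.0, 1.464]
contact_force: [-0.3, -0.4, 0.8]
grip_width: 32.2
finger_force: 0.0
```

```bash
python3 - <<'E'
from h import *
p=vision.capture("side"); I=p["frame"][140:290,230:410]; cv2.imwrite("pics/bar.png",cv2.resize(I,None,fx=4,fy=4)[...,::-1])
E
```

```text
(no output)
```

View pics/bar.png

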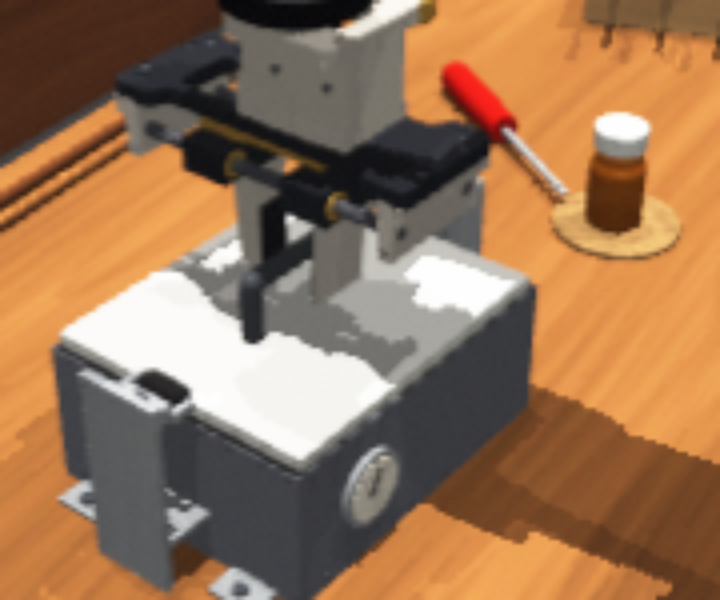

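The bar, at about (280,270) in the crop, lies between the fingers, one of which shows on each side. I'll close.

>>> step_arm(series="1 0 0 0 0 0 0; 1 0 0 0 0 0 0; 1 0 0 0 0 0 0; 1 0 0 0 0 0 0; 1 0 0 0 0 0 0; 1 0 0 0 0 0 0")

```text
time: 17.95
tool_pos: [587.3, 35.5, 107.1]
tcp_rot: [3.142, 0.0, 1.464]
contact_force: [0.0, 0.1, -0.2]
grip_width: 11.1
finger_force: 30.0
```

>>> step_arm(series="1 0 0 -0.005 0 0 0; 1 0 0 -0.01 0 0 0; 1 0 0 -0.015 0 0 0; 1 0 0 -0.02 0 0 0; 1 0 0 -0.025 0 0 0; 1 0 0 -0.025 0 0 0; 1 0 0 -0.025 0 0 0")

```text
time: 18.65
tool_pos: [586.9, 35.6, 108.4]
tcp_rot: [-3.14, 0.0, 1.464]
contact_force: [1.4, -1.2, -11.0]
grip_width: 11.2
finger_force: 30.0
```

>>> step_arm(series="1 0 0 -0.005 0 0 0; 1 0 0 -0.01 0 0 0; 1 0 0 -0.015 0 0 0; 1 0 0 -0.02 0 0 0; 1 0 0 -0.025 0 0 0; 1 0 0 -0.025 0 0 0; 1 0 0 -0.025 0 0 0")

```text
time: 19.35
tool_pos: [587.2, 34.8, 111.9]
tcp_rot: [3.141, 0.001, 1.464]
contact_force: [-2.0, -5.0, -8.5]
grip_width: 10.8
finger_force: 30.0
```

```bash
cat > lid.py <<'E'
from h import *
np.set_printoptions(precision=1,suppress=True)
o=readout.get_obs(); print(o["tool_pos"],o["contact_force"],o["moment"])
for n in("top","side"):
    p=vision.capture(n); P=cloud(p); f=p["frame"].astype(int)
    s=(f.min(-1)>100)&(f.max(-1)-f.min(-1)<30)&(np.hypot(P[...,0]-587,P[...,1]-36)>45)&(np.hypot(P[...,0]-587,P[...,1]-36)<82)&(P[...,2]>80)&(P[...,2]<150)
    q=P[s]; z=np.median(q[:,2]); q=q[abs(q[:,2]-z)<8]; A=np.c_[q[:,:2]-[587,36],np.ones(len(q))]; print(n,len(q),"median z",z,"slopes(rad) & z",np.round(np.linalg.lstsq(A,q[:,2],rcond=None)[0],4))
E
python3 lid.py
```

```text
[587.2  34.8 111.9] [-2.  -5.  -8.5] [-0.7  0.3  0. ]
top 439 median z 99.24808623138131 slopes(rad) & z [-0.   0.  98.5]
side 1514 median z 100.87803896522563 slopes(rad) & z [  0.    0.  100.3]
```

>>> step_arm(series="1 0 0 -0.01 0 0 0; 1 0 0 -0.02 0 0 0; 1 0 0 -0.03 0 0 0; 1 0 0 -0.04 0 0 0; 1 0 0 -0.05 0 0 0; 1 0 0 -0.05 0 0 0; 1 0 0 -0.05 0 0 0")

```text
time: 20.15
tool_pos: [587.6, 35.8, 115.6]
tcp_rot: [3.141, -0.0, 1.464]
contact_force: [-3.3, 0.3, -2.8]
grip_width: 11.0
finger_force: 30.0
```

```bash
sed -i 's/precision=1/precision=4/' lid.py; python3 lid.py
```

```text
[587.5654  35.8224 115.6207] [-3.2902  0.2816 -2.7944] [-0.0585  0.3932 -0.007 ]
top 449 median z 102.60964988392749 slopes(rad) & z [ -0.0117   0.0113 102.1748]
side 1543 median z 104.15556650208018 slopes(rad) & z [ -0.0076   0.0062 103.9254]
```

>>> step_arm(series="1 0 0 -0.015 0 0 0; 1 0 0 -0.03 0 0 0; 1 0 0 -0.045 0 0 0; 1 0 0 -0.06 0 0 0; 1 0 0 -0.075 0 0 0; 1 0 0 -0.09 0 0 0; 1 0 0 -0.105 0 0 0; 1 0 0 -0.12 0 0 0; 1 0 0 -0.14 0 0 0; 1 0 0 -0.16 0 0 0; 1 0 0 -0.18 0 0 0; 1 0 0 -0.2 0 0 0; 1 0 0 -0.22 0 0 0; 1 0 0 -0.24 0 0 0; 1 0 0 -0.255 0 0 0; 1 0 0 -0.265 0 0 0; 1 0 0 -0.265 0 0 0; 1 0 0 -0.265 0 0 0; 1 0 0 -0.265 0 0 0; 1 0 0 -0.265 0 0 0")

```text
time: 22.25
tool_pos: [587.3, 35.6, 136.2]
tcp_rot: [-3.141, 0.0, 1.464]
contact_force: [0.3, 0.1, -3.2]
grip_width: 10.7
finger_force: 30.0
```

```bash
python3 lid.py; python3 - <<'E'
from h import *
p=vision.capture("side"); I=p["frame"][110:290,220:420]; cv2.imwrite("pics/end.png",cv2.resize(I,(780,600))[...,::-1][:,:])
E
```

```text
[587.2952  35.5794 136.197 ] [ 0.2942  0.1459 -3.2423] [-0.0505 -0.0803 -0.0102]
top 518 median z 122.74105925280399 slopes(rad) & z [ -0.0181  -0.0168 122.8166]
side 1587 median z 124.30951819631552 slopes(rad) & z [ -0.0092  -0.0204 124.6379]
```

View pics/end.png

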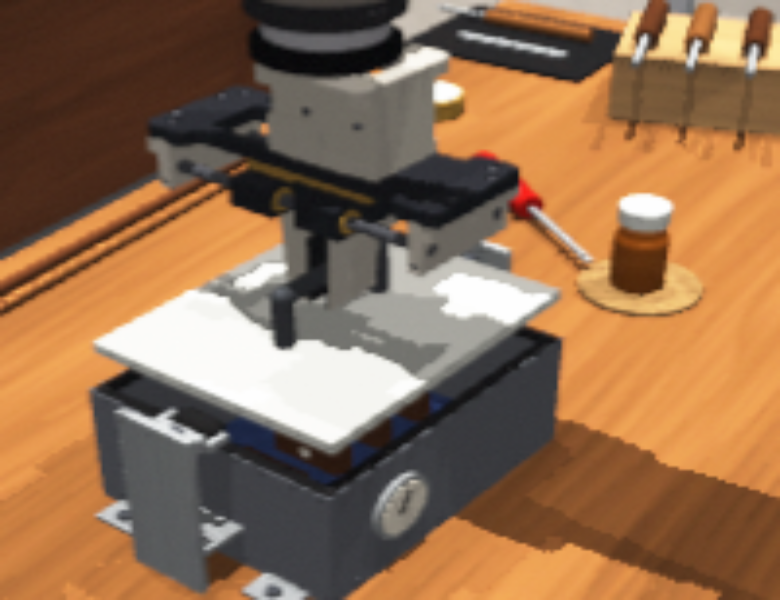

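The lid has lifted about 29 mm, the jar is still standing, and the lid leans about 1°. I'll trim the tilt and the last millimetre.

>>> step_arm(series="1 0 0 -0.005 0 0.0015 0; 1 0 0 -0.01 0 0.003 0; 1 0 0 -0.01 0 0.003 0; 1 0 0 -0.01 0 0.003 0; 1 0 0 -0.01 0 0.003 0")

```text
time: 22.9
tool_pos: [587.4, 35.5, 137.1]
tcp_rot: [3.142, -0.019, 1.464]
contact_force: [0.7, -0.3, -2.3]
grip_width: 10.9
finger_force: 30.0
```

```bash
python3 lid.py
```

```text
[587.3579  35.5171 137.0862] [ 0.6981 -0.2571 -2.2912] [-0.021  -0.0849  0.0342]
top 420 median z 123.80597725408448 slopes(rad) & z [ -0.008    0.     123.7226]
side 1552 median z 125.59956144123174 slopes(rad) & z [ -0.0072  -0.0019 125.49  ]
```

The lid is level and about 30 mm above its seated height (93.7→123.8 top view, 95.4→125.6 side view). I'll hand it in.

```bash
python3 -c "
from h import *
print(order.close_job())"
```

```text
the job is handed in; nothing more can be done
None
```

I handed the job in at about 23 s: the jar stands upright on the cork mat after a 30 N grip, and the gripper is holding the lid by its bar, level to within about half a degree, with a gap of about 30 mm over the box.

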